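# Thermometer probe into the dry-block heater

### The job

Pick the probe thermometer (the tool with the thick rectangular head) out of the white tool rack and lower it gently, tip first, into the round open well of the dry-block heater until it stands on the bottom of the well, then let go. Leave the other two tools in the rack.

Things in the scene. Friction and masses are not known exactly. Their poses are not given: they have to be found in the camera images.
- probe: Probe thermometer upright in any station of the rack: steel shaft 8 mm thick, 70 mm long, below a grey block head 26 x 40 x 44 mm (x, y, z) with a display on top; about 60 g. Origin at the lower tip, z up, head at z = 70 to 114 mm; its y lies roughly along the row of stations. In the rack the head rests on the rack's top, 80 mm above the bench, shaft in a loose hole; it is clear when raised 70 mm.
- well (a point): Centre of the mouth of the round open well in the heater's aluminium top, 85 mm above the bench: 18 mm wide, rim bevelled to 26 mm, 50 mm deep, flat floor; the probe stands loosely in it and may lean. Axes: z up, x to the heater's rear, y left. Two square 13 mm wells lie at y = -42, -77 mm; four closed tubes, 10 mm proud, at x = 48 mm. Heater fixed, 190 x 220 mm, centred at x = 18, y = -36 mm.
- driver: Stubby screwdriver in another station of the rack, to stay there: grey handle 16 mm thick, 44 mm tall above the rack. Origin at the lower end of its shaft, 70 mm below the handle, z up. The white rack is fixed, 50 mm deep, 210 mm long, stations in a row 70 mm apart.
- electrode: Slim electrode in the remaining station of the rack, to stay there: grey collar 18 mm thick, 18 mm tall with a 9 mm steel stem on it, 41 mm tall above the rack. Origin at the lower end of its shaft, 70 mm below the collar, z up. The line from it to the screwdriver runs along the row of stations.
Things that resemble listed ones, but are neither listed nor needed, are in the scene too. Leave any orange or yellow look-alike of the probe alone.

How it is judged:
By the outcome, as a careful person would: the job done as asked, in the order asked, and still so for the second after the job is handed in, with the robot touching nothing.
It also fails if it takes over 40 s, if anything falls off the work surface, if the arm or the gripper's body presses on something with over 40 N, if the wrist force passes 120 N, or if a joint passes its speed limit or range.

### The arm

A 6-joint arm with a two-finger parallel gripper is mounted at the origin on the work surface. World frame = base frame: x ahead of the robot, y to its left, z up, the work surface at z = 0. Lengths are in m, angles in rad, forces in N, time in s.
With the tool pointing down it reaches from about 0.325 to 0.9 m from the base axis. Payload 6.1 kg.
Tool frame: the origin (TCP) lies midway between the tips of the shut fingers; the grasp point (between the pads) lies 19 mm behind it; z points along the fingers, y is the line along which they close (so a half turn about z gives the same grasp; the last joint's range is limited). The gripper opens to 85 mm and grips with 20 to 120 N. Pads are 22 mm wide; open, the fingers measure 114 mm over their backs; the gripper's body (76 mm by 85 mm) begins 54 mm behind the grasp point. The pads swing forward as they close: fully open they stand 13 mm farther back than shut.
Start: joints at [1.178, 0.22, 1.526, -0, 1.395, -0.126], TCP at [0.165, 0.603, 0.231] pointing down, gripper open.
Joint ranges: [-2.98, 2.98], [-0.91, 2.08], [0.09, 2.57], [-1.24, 4.39], [0.2, 2.65], [-2.68, 2.68]. Speed limits (rad/s): [2.57, 2.57, 3.01, 3.14, 3.14, 3.14].

### API

Orientations are given as [roll, pitch, yaw] about the fixed x, y, z axes, in that order (R = Rz(yaw) Ry(pitch) Rx(roll)).
In Python, from plant import movep, move_l, set_joints, gripper_to, hold, inverse_kinematics, observe, get_image, get_calibration, Unreachable, job_done gives the robot as it stands. Calls block until the motion is done:
- movep(position, orientation): joint-space move of the TCP to a pose.
- move_l(position, feed=0.15, rotation=None, max_force=None): straight line of the TCP; rotation=None keeps the orientation; feed is the mean speed in m/s. With max_force (N) it stops when the force on the tool has changed by that much, and returns True; else False.
- set_joints(angles): joint-space move.
- gripper_to(opening, f_grip=None): finger opening in m; f_grip is the grip in N (None keeps the last); returns when the fingers have stopped.
- hold(seconds).
- inverse_kinematics(position, orientation): joint angles nearest the present ones, or None.
- observe(): the state.
- get_image(name): name is "side" or "top"; returns (picture, depth): 480x640x3 uint8, red, green, blue; 480x640 float32, m along the optical axis (not along the pixel's ray), 0 where there is no reading.
- get_calibration(name): a dict with "intrinsics" (3x3 intrinsics, pixels), "world_from_camera" (4x4, takes a point from camera to world coordinates). Camera axes: x right, y down, z forward; pixel columns grow to the right and rows downward; lengths in m; the calibration is good to about 2 mm. A picture is of the moment at which its call begins. get_calibration takes no time and is no camera call.
A pose or a line that the arm cannot do raises Unreachable and nothing moves.
- job_done(): hands the job in; it is judged then, once.
The state is a dict: "time_s": time; "q": joint angles; "joint_velocities": joint speeds; "joint_torque": joint torques, N m; "eef_pos": TCP position; "tcp_rot": TCP orientation; "ft_force": force on the tool from outside, world axes, zero at the start; "torque": the same for the moment, N m; "opening": finger opening in m; "grasp_force": force on a finger pad.
Only numpy, scipy, OpenCV 4.12 (cv2) and the standard library are available. Lean on these libraries where they do the work, as an engineer would, in place of code of your own. Each camera call takes 0.05 s, during which the arm holds its last target. There are 200 camera calls.

## Working session

There is one attempt and no reset: what is moved stays moved. The work goes in short steps, each a Python script; the robot and the scene stay as the last script left them, time stands still between calls to the robot, and variables do not carry over. Pictures are saved under pics/ and viewed, at most 10 in all, crops included, and the job is handed in when it is done.

```bash
mkdir -p pics; python3 - <<'E'
from plant import *
import cv2,numpy as np
for n in("side","top"):
    p,d=get_image(n); cv2.imwrite(f"pics/{n}0.png",p[:,:,::-1]); np.savez(f"{n}0.npz",p=p,d=d)
    c=get_calibration(n);print(n,c["intrinsics"],c["world_from_camera"],(d>0).mean())
print(observe())
E
```

```text
side [[454.8615441    0.         333.31035414]
 [  0.         454.8615441  236.55727028]
 [  0.           0.           1.        ]] [[ 0.98565855 -0.0679359   0.15447308  0.44179004]
 [-0.16785889 -0.48875514  0.85612021 -0.69789501]
 [ 0.01733821 -0.86977188 -0.49314932  0.462099  ]
 [ 0.          0.          0.          1.        ]] 0.9959895833333333
top [[451.23679373   0.         325.11469757]
 [  0.         451.23679373 234.05823281]
 [  0.           0.           1.        ]] [[ 0.02537051 -0.99940356  0.0234277   0.52679371]
 [-0.9995518  -0.0249878   0.01648676 -0.03702701]
 [-0.01589152 -0.02383548 -0.99958958  0.86667474]
 [ 0.          0.          0.          1.        ]] 0.99615234375
{'time_s': 0.1, 'q': array([ 1.17789161e+00,  2.21159513e-01,  1.52749389e+00,  7.09019076e-06,
        1.39474962e+00, -1.26116000e-01]), 'joint_velocities': array([-0.00077999, -0.00052815, -0.00201542, -0.00041954,  0.00196805,
       -0.00049911]), 'joint_torque': array([ 8.07136566e-04, -4.98242605e+01, -3.90549588e+01, -1.28171919e-04,
        5.59924665e-03,  3.66587255e-05]), 'eef_pos': array([0.1645672 , 0.60236528, 0.23030257]), 'tcp_rot': array([-3.13979755e+00, -2.34633611e-04,  2.87480248e+00]), 'ft_force': array([ 0.45635903, -0.30688836,  0.57946497]), 'torque': array([0.00037952, 0.04568762, 0.00959952]), 'grasp_force': 0.0, 'opening': 0.0851950443473839}
```

View pics/top0.png

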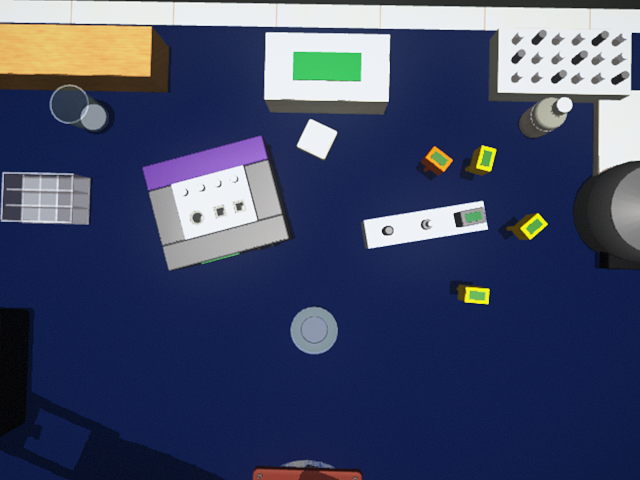

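View pics/side0.png

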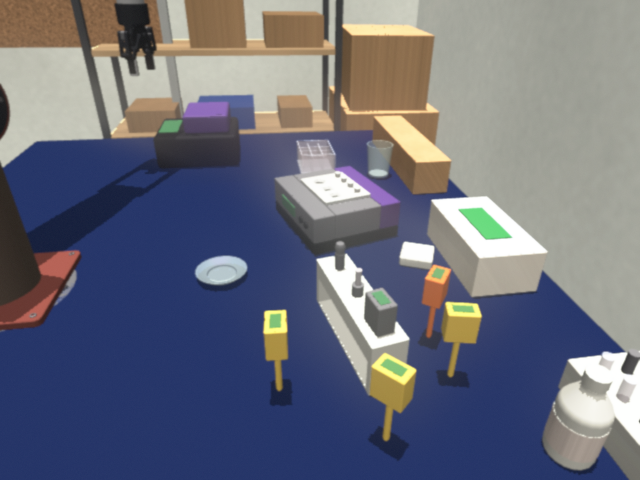

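The top view shows the rack at about (425,225), with the grey probe head and its green display at (473,215). The heater's round well is at (197,217), with the square wells at (220,212) and (239,206). The side view shows the grey head at (380,312) and the heater plate at (335,187). I'll measure these next.

```bash
cat > h.py <<'E'
import numpy as np,cv2
from plant import get_calibration
def plane(n,uv,z):
    c=get_calibration(n);uv=np.atleast_2d(uv).astype(float);T=c["world_from_camera"]
    r=np.c_[uv,np.ones(len(uv))]@np.linalg.inv(c["intrinsics"]).T@T[:3,:3].T
    return T[:3,3]+r*((z-T[2,3])/r[:,2])[:,None]
def proj(n,P):
    c=get_calibration(n);T=np.linalg.inv(c["world_from_camera"]);q=np.atleast_2d(P)@T[:3,:3].T+T[:3,3]
    q=q@c["intrinsics"].T;return q[:,:2]/q[:,2:]
def cloud(n,d):
    c=get_calibration(n);T=c["world_from_camera"];v,u=np.mgrid[:480,:640]
    r=np.stack([u,v,np.ones_like(u)],-1)@np.linalg.inv(c["intrinsics"]).T
    return (r*d[...,None])@T[:3,:3].T+T[:3,3]
E
python3 - <<'E'
from h import *
o=[]
for n,boxes in dict(top=[(430,190,500,240),(170,185,260,245)],side=[(310,230,410,390),(290,160,380,215)]).items():
    f=np.load(n+"0.npz");p,d=f["p"],f["d"];P=cloud(n,d)
    for x0,y0,x1,y1 in boxes:
        o.append(cv2.resize(p[y0:y1,x0:x1,::-1],(400,300),interpolation=cv2.INTER_CUBIC))
    if n=="top":
        g=cv2.cvtColor(p,cv2.COLOR_RGB2HSV)
        m=(P[...,2]>.112)&(P[...,2]<.14)
        m[:, :430]=0;m[:,505:]=0;m[:190]=0;m[240:]=0
        k,_=cv2.findContours(m.astype(np.uint8),0,2)
        k=max(k,key=cv2.contourArea)
        r=cv2.minAreaRect(k);print("head rect",r,np.median(P[m],0));print(plane(n,cv2.boxPoints(r),.124),plane(n,[r[0]],.124))
        gm=cv2.inRange(g,(45,60,50),(85,255,255))&(255*np.pad(np.ones((50,70),np.uint8),((190,240),(430,140))))
        k,_=cv2.findContours(gm,0,2);k=max(k,key=cv2.contourArea);r=cv2.minAreaRect(k);print("disp",r,plane(n,[r[0]],.124))
        w=((g[...,2]>150)&(g[...,1]<60)).astype(np.uint8);w[:, :365]=0;w[:, 490:]=0;w[:195]=0;w[255:]=0
        k,_=cv2.findContours(w,0,2);k=max(k,key=cv2.contourArea);r=cv2.minAreaRect(k);print("rack",r,plane(n,cv2.boxPoints(r),.08))
        w=((p.min(2)>150)).astype(np.uint8);w[:, :165]=0;w[:,262:]=0;w[:160]=0;w[245:]=0
        k,_=cv2.findContours(1-w[185:235,180:255],0,2)
        for q in k:
            M=cv2.moments(q)
            if M["m00"]>10:
                c=(M["m10"]/M["m00"]+180,M["m01"]/M["m00"]+185);print("hole",c,M["m00"],cv2.boundingRect(q),plane(n,[c],.085))
        for c in [(197,217)]: print("plate z",np.median(P[185:235,180:255,2]))
        for c in [(485,158),(437,159),(477,296),(532,227),(388,231),(426,225)]:print(c,P[c[1],c[0]])
cv2.imwrite("pics/crops.png",np.vstack([np.hstack(o[:2]),np.hstack(o[2:])]))
E
```

```text
head rect ((472.0961608886719, 216.98074340820312), (15.689289093017578, 26.08344268798828), 78.69007110595703) [ 0.57789679 -0.26470379  0.12370494]
[[ 0.58608527 -0.24147147  0.124     ]
 [ 0.5954951  -0.28305481  0.124     ]
 [ 0.57037098 -0.28849757  0.124     ]
 [ 0.560954   -0.2469558   0.124     ]] [[ 0.57822205 -0.26500269  0.124     ]]
disp ((473.1730651855469, 216.36538696289062), (8.236878395080566, 15.885407447814941), 78.69007110595703) [[ 0.57927486 -0.26674107  0.124     ]]
rack ((425.3172607421875, 224.2795867919922), (29.397266387939453, 121.55224609375), 80.81116485595703) [[ 0.57230042 -0.0893871   0.08      ]
 [ 0.61115143 -0.29677653  0.08      ]
 [ 0.56090702 -0.30573479  0.08      ]
 [ 0.52196135 -0.09872552  0.08      ]]
hole (230.23076923076923, 228.1025641025641) 13.0 (26, 37, 49, 13) [[0.55134714 0.14113577 0.085     ]]
hole (196.59604519774012, 217.3813559322034) 59.0 (12, 28, 10, 10) [[0.56857333 0.20049623 0.085     ]]
hole (219.91787439613526, 211.15942028985506) 34.5 (36, 23, 8, 8) [[0.58041256 0.16005101 0.085     ]]
hole (238.89617486338798, 205.9071038251366) 30.5 (56, 17, 7, 9) [[0.59036792 0.12717787 0.085     ]]
hole (251.36507936507934, 195.015873015873) 10.5 (68, 0, 7, 23) [[0.60987906 0.10597404 0.085     ]]
plate z 0.08484863827743755
(485, 158) [ 0.677881   -0.28784883  0.11361171]
(437, 159) [ 0.67436138 -0.20812028  0.11394484]
(477, 296) [ 0.4484168  -0.27791164  0.11568605]
(532, 227) [ 0.56460143 -0.36623652  0.11599766]
(388, 231) [ 0.55181864 -0.12800026  0.12368649]
(426, 225) [ 0.56432626 -0.19466783  0.10119718]
```

View pics/crops.png

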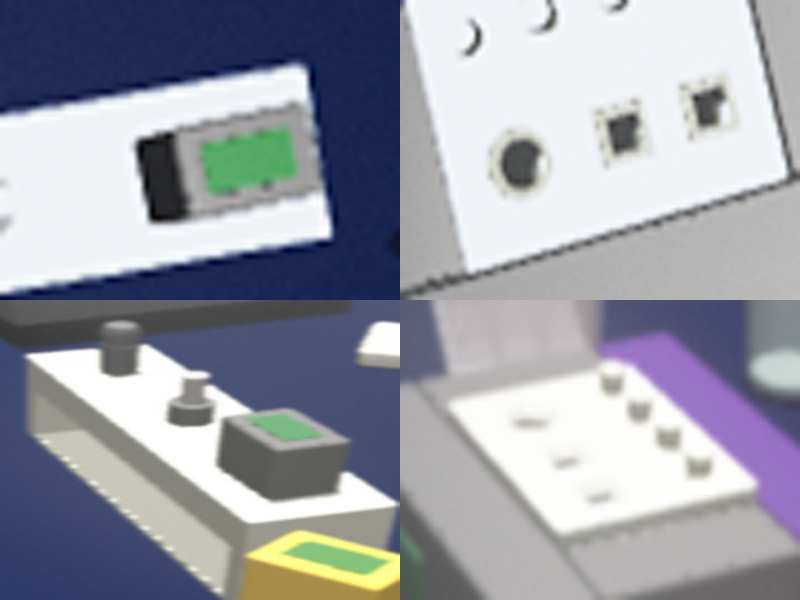

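The crops confirm it: display centre near px (473.0,216.3) and round well centre near (196.5,217.4). The head's corner and the stations line up with the rack axis at about 0.2 rad. Now grasping across the 26 mm side.

```bash
python3 - <<'E'
from plant import *
from h import *
P=np.array([.5793,-.2666]);psi=.205
for s in(1,-1):
    R=[np.pi,0,psi+s*np.pi/2]
    q=[inverse_kinematics([*x,z],R) for x,z in((P,.26),(P,.088),((.5685,.2004),.26),((.5685,.2004),.11))]
    print(s,q)
    if all(v is not None for v in q): break
movep([*P,.24],R); gripper_to(.065,30)
print(move_l([*P,.088],.12,max_force=8)); print(observe()["eef_pos"],observe()["tcp_rot"],observe()["opening"])
gripper_to(.0,30)
o=observe();print(o["opening"],o["grasp_force"],o["ft_force"],o["time_s"],o["eef_pos"])
p,d=get_image("side");cv2.imwrite("pics/s1.png",p[:,:,::-1])
E
```

```text
1 [array([-0.55488181,  0.23379101,  1.45702937,  0.        ,  1.45077227,
       -0.75988181]), array([-0.55488181,  0.38338128,  1.60687974,  0.        ,  1.15133163,
       -0.75988181]), array([ 2.08139480e-01,  1.50302672e-01,  1.55273385e+00, -4.44089210e-16,
        1.43855613e+00,  3.13948031e-03]), array([ 2.08139480e-01,  2.81083534e-01,  1.69198439e+00, -4.44089210e-16,
        1.16852473e+00,  3.13948031e-03])]
False
[ 0.58001302 -0.26700603  0.08914861] [3.14018235e+00 1.29853924e-03 1.77580115e+00] 0.06523480460275062
0.02570035774689062 30.299987196922302 [0.18379145 0.76949892 1.39019632] 5.6417 [ 0.57964628 -0.2668069   0.08860033]
```

View pics/s1.png

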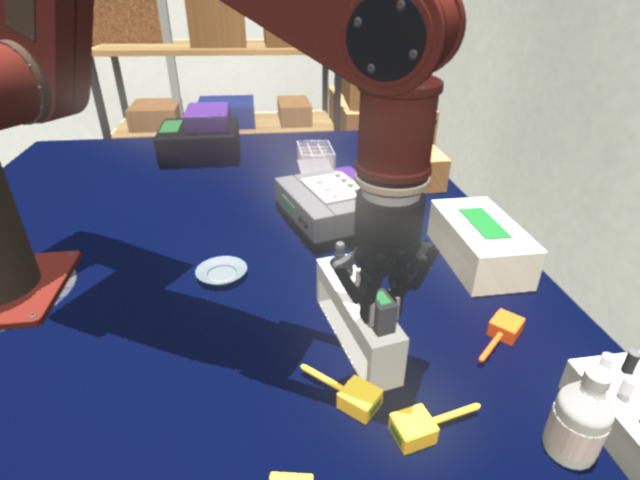

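The head at (384,312) is between the fingers and the opening reads 25.7 mm, so the grasp is good. The look-alikes, which had been standing on their tips, are now lying on the bench; none is near the path. I'll lift the probe, carry it over the well and look again.

```bash
python3 - <<'E'
from plant import *
from h import *
e=observe()["eef_pos"];print(move_l([e[0],e[1],.245],.1))
W=np.array([.5685,.2004])
move_l([*W,.245],.2); hold(.3)
o=observe();print(o["opening"],o["grasp_force"],o["eef_pos"],o["time_s"],o["ft_force"])
for n in("side","top"):
    p,d=get_image(n);cv2.imwrite(f"pics/{n}2.png",p[:,:,::-1]);np.savez(n+"2.npz",p=p,d=d)
e=o["eef_pos"];t=e-[0,0,.079]
print("expected tip/shaft top",proj("side",[t,t+[0,0,.07]]),"well",proj("side",[[*W,.085]]))
p=cv2.imread("pics/side2.png");u,v=proj("side",[t])[0].astype(int)
cv2.imwrite("pics/side2c.png",cv2.resize(p[v-90:v+60,u-80:u+80],(640,600),interpolation=cv2.INTER_CUBIC));print(u-80,v-90)
E
```

```text
False
0.02496298301579196 29.953518211841583 [0.56858176 0.20016654 0.24502461] 10.1917 [ 0.45672027  0.17947612 -0.88124118]
expected tip/shaft top [[318.26534221 144.05647846]
 [318.30167138 109.7346813 ]] well [[318.17350329 180.70729646]]
238 54
```

View pics/side2c.png

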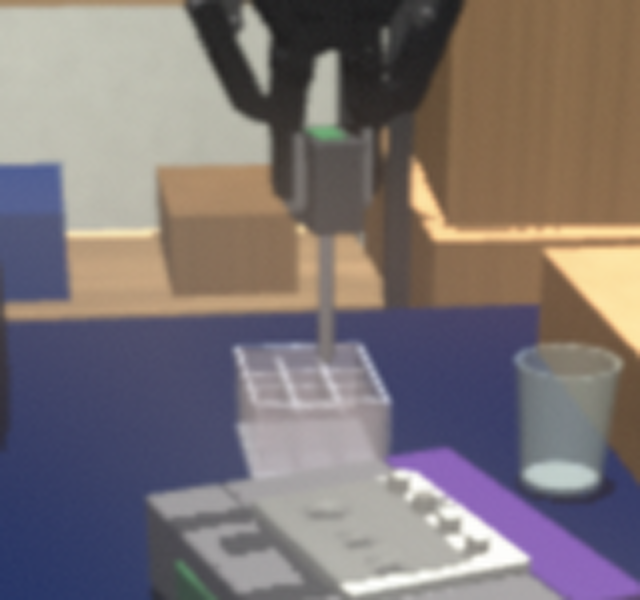

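View pics/top2.png

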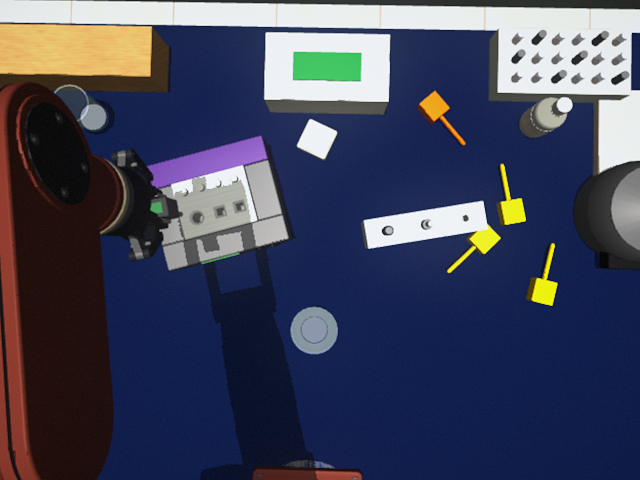

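The probe hangs vertically. In the side view its tip is near (319.7,144.5) and the well near (319.5,182.5), so they agree in x. The top view shows the three well holes clear. I'll lower the tip to just above the mouth and check y.

```bash
python3 - <<'E'
from plant import *
from h import *
W=np.array([.5685,.2004])
print(move_l([*W,.179],.1,max_force=5)); hold(.2)
e=observe()["eef_pos"];t=e-[0,0,.079];o=[];print(e)
for n in("side","top"):
    p,d=get_image(n)
    u,v=proj(n,[[*W,.085]])[0].astype(int);print(n,u-20,v-15,proj(n,[t]),proj(n,[[*W,.085]]))
    o.append(cv2.resize(p[v-15:v+15,u-20:u+20,::-1],(400,300),interpolation=cv2.INTER_CUBIC))
    f=np.load(n+"0.npz")["p"];o.append(cv2.resize(f[v-15:v+15,u-20:u+20,::-1],(400,300),interpolation=cv2.INTER_CUBIC))
cv2.imwrite("pics/c3.png",np.vstack([np.hstack(o[:2]),np.hstack(o[2:])]))
E
```

```text
False
[0.56907417 0.20053734 0.18001228]
side 298 165 [[318.43910491 173.66141778]] [[318.17350329 180.70729646]]
top 176 202 [[193.76183075 216.51766707]] [[196.64963885 217.42472669]]
```

View pics/c3.png

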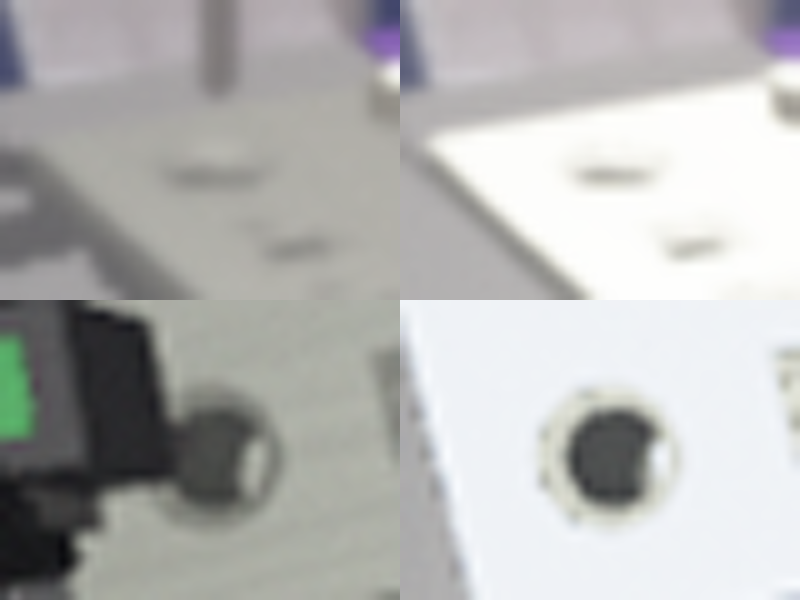

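In this close view the mouth ring is centred at side px (319,181) and top px (196.6,217.3), both as predicted. The tip is directly above it, at side px (319.4,174). Lowering with a force stop.

```bash
python3 - <<'E'
from plant import *
from h import *
W=np.array([.5685,.2004])
print(move_l([*W,.120],.05,max_force=4),observe()["eef_pos"])
print(move_l([*W,.108],.015,max_force=3)); hold(.2)
o=observe();print(o["eef_pos"],o["ft_force"],o["opening"],o["time_s"])
E
```

```text
False [0.5688511  0.20046219 0.12050769]
True
[0.56861758 0.20041827 0.11339358] [3.97089239e-03 3.17606204e-01 5.50331651e+00] 0.025512806287045112 13.4583
```

Contact came at the expected floor height (TCP 0.1134 m). Releasing and retreating.

```bash
python3 - <<'E'
from plant import *
from h import *
gripper_to(.06); hold(.3)
e=observe()["eef_pos"];print(move_l([e[0],e[1],.26],.1)); 
set_joints([.9,*observe()["q"][1:]]);hold(.3)
o=observe();print(o["time_s"],o["eef_pos"],o["ft_force"])
c=[]
for n in("side","top"):
    p,d=get_image(n);c.append(p[:,:,::-1])
    if n=="top":
        P=cloud(n,d);m=(P[...,2]>.14)&(P[...,2]<.16)&(abs(P[...,0]-.57)<.05)&(abs(P[...,1]-.2)<.05);print(m.sum(),P[m].mean(0),P[m][:,2].min(),P[m][:,2].max())
cv2.imwrite("pics/end.png",cv2.resize(np.hstack([c[0][100:400,200:500],c[1][100:400,100:500]]),(700,300)))
E
```

```text
False
17.6167 [0.30988722 0.51567209 0.25899856] [-0.45712494  1.17779389  0.84053049]
416 [0.56002876 0.19017841 0.14848109] 0.1401874512043052 0.15316338189654222
```

View pics/end.png

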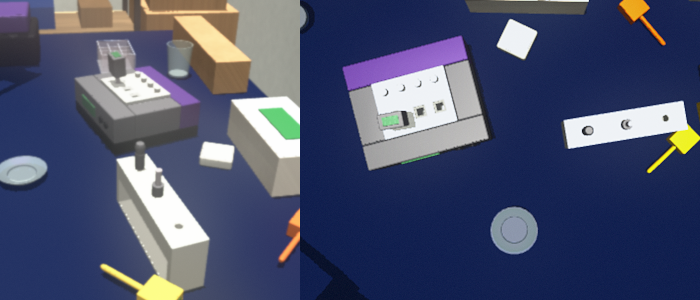

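The picture shows the probe standing in the round well with a slight lean (head at about (117,68) in the left panel). The driver and electrode are still in the rack and the arm is clear.

```bash
python3 -c "
from plant import *
print(job_done())"
```

```text
the job is handed in; nothing more can be done
None
```

The probe thermometer stands in the round well with a slight lean, released and with the arm clear; the other two tools are still in the rack, the job is handed in at about 18 s, and the four orange and yellow look-alikes fell over on the bench during my approach, cause not checked.

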